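# Tip out one row of ceramic knobs and shut the canister

## Task

Lift the counting tray by its handle, hold its front lip over the canister's open mouth and tip it forward just enough that the front row of three white knobs rolls out into the canister while the three blue ones stay behind their ridge; then set the tray back down level on the table. Finally put the lid on the canister and turn it until its four lugs drop into the notches and it sits fully down, and let go. Do not disturb the mug, the tea box and the spice jar.

Things in the scene. Friction and masses are not known exactly. Their poses are not given: they have to be found in the camera images.
- tray: loose aluminium counting tray with two rows of three ball knobs, 116 mm long (its x) x 84 wide (its y), 0.3 kg, standing flat. Origin: underside, 60 mm behind the front edge; FRONT is its -x side, z up. Floor top at z 4 mm, side walls to 18 mm. A blue ridge 4.5 mm high between the rows holds the back (blue) row until the tray is tipped about 0.9 rad front down (or jerked); white row: see tray_lip
- tray_lip (a point): middle of the top of the tray's front lip, 60 mm in front of the tray's origin (-x), 6 mm above its underside. The lip is a low ramp, 2 mm high: the front (white) row rolls over it once the tray is tipped front down by 0.3 to 0.4 rad. 0.5 to 0.6 rad is a good angle, reached slowly (about 0.5 rad/s), held until all three are out
- tray_grip (a point): grasp point on the tray's upright wooden handle block at its back: 60 mm above the tray's underside, 42 mm behind its origin (+x), axes as the tray's. The block is 14 mm thick along the tray's x, 44 mm wide along its y, top at 78 mm. Grip across the 14 mm (fingers close along the tray's x) from above
- canister: fixed white round canister, open on top, outer diameter 106 mm, inner 92, floor 5 mm thick, rim 82 mm above the table. Origin: centre of its underside. Its top 12 mm is a steel seat ring (inner diameter 91 mm) with four notches 90 degrees apart, 25 mm wide, open upward. How the ring is turned differs each time and is not told by this pose; the ring does not turn by hand
- canister_mouth (a point): centre of the canister's mouth, in the plane of the rim, 82 mm above the table
- lid: loose round white lid, 110 mm across, 0.12 kg, standing on its rubber plug. Origin: centre of the plug's foot; z up. From the foot: plug 85 mm across (tapered to 72 at the foot) up to 14 mm; disc from 14 to 19 mm. Four stepped lugs, 8 mm wide (5 at the tip) and 7.5 mm deep, hang under the disc's edge on the lid's +x, +y, -x, -y, at 49 mm radius
- lid_grip (a point): grasp point on the lid's wooden bar grip, 40 mm above the foot of the plug, axes as the lid's. The bar is 44 mm long along the lid's x, 14 mm thick along its y, from 19 to 48 mm above the foot; grip across the 14 mm from above. With the lugs lying on the ring this point is 115.5 mm above the table; turned until lugs meet notches (0.17 rad play either side) it drops to 108 mm: fully down
- white0_center (a point): centre of a white ceramic ball knob, 22 mm across, 12 g; front row of the tray
- white1_center (a point): centre of a white ceramic ball knob, 22 mm across, 12 g; front row of the tray
- white2_center (a point): centre of a white ceramic ball knob, 22 mm across, 12 g; front row of the tray
- blue0_center (a point): centre of a blue ceramic ball knob, 22 mm across, 12 g; back row of the tray
- blue1_center (a point): centre of a blue ceramic ball knob, 22 mm across, 12 g; back row of the tray
- blue2_center (a point): centre of a blue ceramic ball knob, 22 mm across, 12 g; back row of the tray
- mug: loose light mug, 84 mm across, 91 mm high, a bystander. Origin: underside
- tea_box: loose red tea box, 67 x 82 x 85 mm, a bystander. Origin: underside centre
- spice_jar: loose spice jar with yellow cap, 42 mm across, 96 mm high, a bystander. Origin: underside centre

How it is judged:
By the outcome, as a careful person would: the job done as asked, in the order asked, and still so for the second after the job is handed in, with the robot touching nothing.
It also fails if it takes over 72 s, if anything falls off the work surface, if the arm or the gripper's body presses on something with over 40 N, if the wrist force passes 120 N, or if a joint passes its speed limit or range.

## Robot

A 6-joint arm with a two-finger parallel gripper is mounted at the origin on a cart in front of the work surface, level with it; the furniture and walls round the work are solid. World frame = base frame: x ahead of the robot, y to its left, z up, the work surface at z = 0. Lengths are in m, angles in rad, forces in N, time in s.
With the tool pointing down it reaches from about 0.3 to 0.775 m from the base axis. Payload 14.6 kg.
Tool frame: the origin (TCP) lies between the finger pads; the fingertips stand ctrl.tip_extent ahead of it and the grasp point (between the pads) lies 3 mm ahead of it (ctrl.tip_extent is the distance from the TCP to the fingertips, in m); z points along the fingers, y is the line along which they close (so a half turn about z gives the same grasp; the last joint's range is limited). The gripper opens to 94 mm and grips with 3 to 60 N. Pads are 16 mm wide; open, the fingers measure 119 mm over their backs; the gripper's body (75 mm by 177 mm) begins 78 mm behind the grasp point.
Start: joints at [1.136, 0.3, 1.521, -0, 1.321, -0.067], TCP at [0.198, 0.513, 0.227] pointing down, gripper open.
Joint ranges: [-3.03, 3.03], [-0.79, 2.21], [0.23, 2.52], [-1.04, 4.18], [0, 3.07], [-2.55, 2.55]. Speed limits (rad/s): [2.22, 2.22, 2.57, 3.14, 3.14, 3.14].

## Interface

Orientations are given as [roll, pitch, yaw] about the fixed x, y, z axes, in that order (R = Rz(yaw) Ry(pitch) Rx(roll)).
In Python, from station import ctrl, cam, monitor, hand_in gives the robot as it stands (ctrl), with the cameras (cam), the job as plain functions and the readings (monitor).
- The arm moves only by the shell command python3 shift.py 'ROWS' [OPENING] [FORCE]. ROWS is a JSON list of rows, 1 to 10 of them, each of 6 numbers: dx, dy, dz in m, then a rotation vector rx, ry, rz in rad; each row shifts and turns the commanded pose from where the row before left it, along the tool's axes as they then stand; what a row does not reach is not made up. A row lasts 1/10 s, in which the tool goes at most 0.05 m and 0.15 rad, less where a joint would pass 70% of its speed; a pose out of reach is approached as far as the arm can. OPENING is the finger opening in m, set as the command begins (- or left out keeps the last). The fingers move at their own pace and stop on an object; FORCE is the grip in N (left out, the last holds). Time passes only in rows, so rows that do not move let the fingers close. It prints the time, the measured TCP pose, the force, the opening and the grip force at its end.
- monitor.get_obs(): the state, without advancing time (a new reading comes with each control period).
- cam.camera(name): name is "scene" or "top"; returns a dict with "pixels" (400x640x3 uint8, blue, green, red), "fx", "fy", "cx", "cy" (pixels), "k1" (the pictures are not rectified: a ray, as slopes to the right and down, at radius r is drawn at 1 + k1 r^2 times it, then the intrinsics apply), "extrinsics" (4x4, takes a point from camera to world coordinates). Camera axes: x right, y up, looking along -z (the intrinsics and any distortion apply to the point x, -y, -z); pixel columns grow to the right and rows downward; lengths in m; the calibration is good to about 2 mm. A picture is of the moment at which its call begins. There is no depth.
- hand_in(): hands the job in; it is judged then, once.
The state is a dict: "time_s": time; "qpos": joint angles; "joint_vel": joint speeds; "tau": joint torques, N m; "ee_pos": TCP position; "eef_rot": TCP orientation; "force": force on the tool from outside, world axes, zero at the start; "moment": the same for the moment, N m; "grip_width": finger opening in m; "grip_force": force on a finger pad.
Only numpy, scipy, OpenCV 4.12 (cv2) and the standard library are available. Lean on these libraries where they do the work, as an engineer would, in place of code of your own. Each camera call takes 0.05 s, during which the arm holds its last target. There are 200 camera calls.

## Working session

There is one attempt and no reset: what is moved stays moved. The work goes in short steps, Python scripts to look and compute and a shell command to move; the robot and the scene stay as the last step left them, time stands still between calls to the robot, and variables do not carry over. Pictures are saved under pics/ and viewed, at most 10 in all, crops included, and the job is handed in when it is done.

```bash
ls; mkdir -p pics; python3 - <<'E'
from station import ctrl, cam, monitor, hand_in
import cv2,numpy as np
o=monitor.get_obs(); print(o, ctrl.tip_extent)
for n in("scene","top"):
    c=cam.camera(n); cv2.imwrite(f"pics/{n}0.png",c["pixels"]); print({k:v for k,v in c.items() if k!="pixels"})
E
```

```text
pics
shift.py
station.py
{'time_s': 0.0, 'qpos': array([ 1.13640299e+00,  3.00485324e-01,  1.52154131e+00, -1.78803932e-05,
        1.32071455e+00, -6.65984638e-02]), 'joint_vel': array([-1.02528491e-03,  1.03281062e-03,  4.43407767e-05,  3.16363749e-04,
        1.44008489e-03,  2.94243991e-04]), 'tau': array([ 1.19533186e-03, -5.31805408e+01, -3.52741063e+01,  7.09229009e-02,
        2.42983690e-02, -1.23315979e-05]), 'ee_pos': array([0.19766804, 0.51300989, 0.22689534]), 'eef_rot': array([-3.14044552e+00, -5.91528729e-05,  2.77380219e+00]), 'force': array([-0.24705152, -0.04633389,  0.06421197]), 'moment': array([ 0.0213134 , -0.00705704, -0.03895157]), 'grip_force': 0.0, 'grip_width': 0.09395346620876663} 0.022
{'fx': 401.37786903962626, 'fy': 401.37786903962626, 'cx': 319.7157774606857, 'cy': 197.51735576092707, 'k1': -0.04143594043972038, 'extrinsics': array([[ 0.89658479,  0.20759349, -0.39120412,  0.21805437],
       [-0.44286361,  0.4147825 , -0.79487565, -0.77718862],
       [-0.00274639,  0.88592348,  0.46382328,  0.5203494 ],
       [ 0.        ,  0.        ,  0.        ,  1.        ]])}
{'fx': 519.9687931066203, 'fy': 519.9687931066203, 'cx': 322.0718298735412, 'cy': 202.35613551476055, 'k1': -0.07762808792616503, 'extrinsics': array([[-0.02788212,  0.98994496, -0.13867789,  0.44125644],
       [-0.99925818, -0.02391595,  0.03018483,  0.03269283],
       [ 0.02656471,  0.13941664,  0.98987743,  1.2079717 ],
       [ 0.        ,  0.        ,  0.        ,  1.        ]])}
```

View pics/scene0.png

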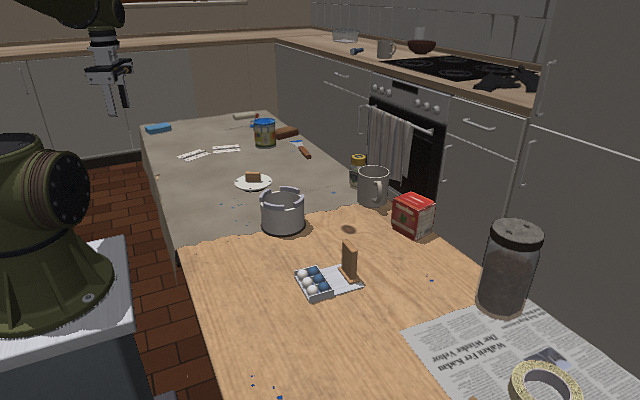

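View pics/top0.png

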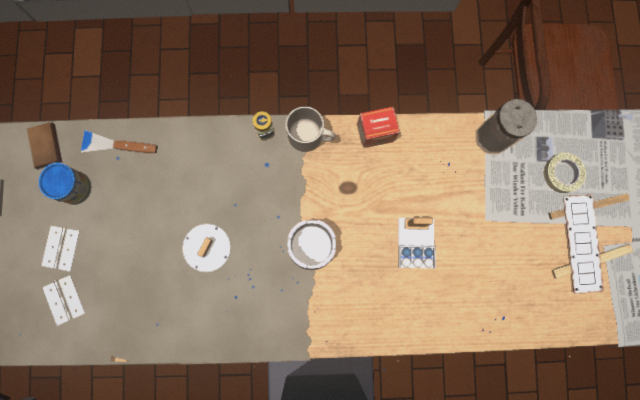

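The scene view shows the canister at (283,212), the tray at (328,275) with its handle at (349,260), and the lid at (253,181). The top view has the canister at (311,244), the tray at (417,243) with its front facing the robot, the lid at (206,247), and the bystanders along the far edge. I'll enlarge these for exact pixels.

```bash
python3 - <<'E'
import cv2,numpy as np
def crop(n,x,y,w,h,s):
    i=cv2.imread(f"pics/{n}0.png")[y:y+h,x:x+w]
    i=cv2.resize(i,None,fx=s,fy=s,interpolation=cv2.INTER_CUBIC)
    for k in range(0,w,10):
        cv2.line(i,(k*s,0),(k*s,6 if (x+k)%10 else 10),(0,0,255),1); cv2.putText(i,str(x+k),(k*s,20),0,.33,(0,0,255),1)
    for k in range(0,h,10):
        cv2.line(i,(0,k*s),(10,k*s),(0,0,255),1); cv2.putText(i,str(y+k),(11,k*s+4),0,.33,(0,0,255),1)
    return i
a=[crop("top",390,208,50,66,5),crop("top",284,214,56,66,5),crop("top",180,214,54,66,5)]
b=[crop("scene",288,232,80,70,4),crop("scene",252,180,60,70,4),crop("scene",226,160,56,70,3)]
def row(l):
    h=max(i.shape[0] for i in l); return np.hstack([cv2.copyMakeBorder(i,0,h-i.shape[0],0,4,cv2.BORDER_CONSTANT) for i in l])
A,B=row(a),row(b); B=B[:270]
W=max(A.shape[1],B.shape[1]); p=lambda i:cv2.copyMakeBorder(i,0,0,0,W-i.shape[1],cv2.BORDER_CONSTANT)
m=np.vstack([p(A),p(B)])[:600,:]; print(m.shape); cv2.imwrite("pics/m1.png",m)
E
```

```text
(600, 812, 3)
```

View pics/m1.png

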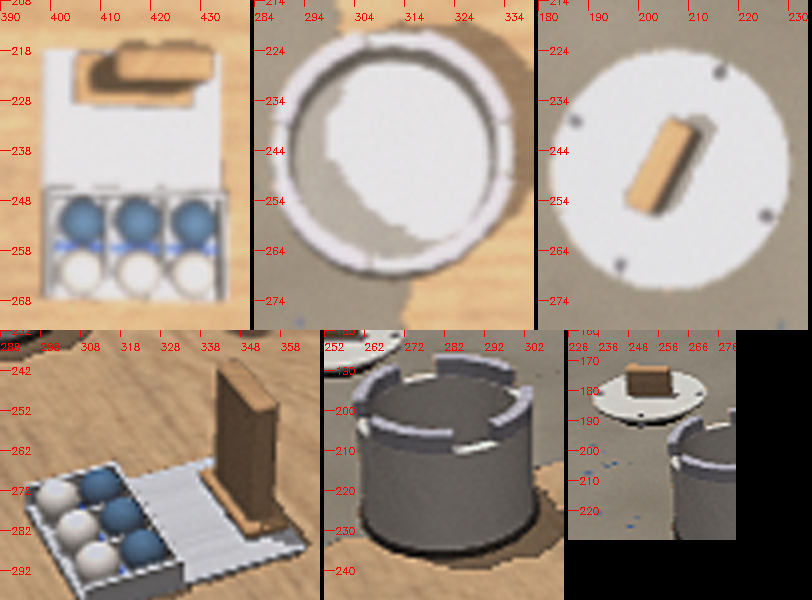

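The crops show the tray handle top around (422,218) in the top view and (349,242) in the scene view. The lid's lug marks in the top view are (216.4,228.4), (187.8,238.4), (225.8,257.2) and (196.4,267.2), with the bar running along the first and last. The canister ring's notch gaps are clear in the scene view. I'll triangulate from these and enlarge the scene view for finer pixels.

```bash
cat > h.py <<'E'
import numpy as np,cv2
from scipy.optimize import least_squares
C={"scene":dict(f=401.37786903962626,cx=319.7157774606857,cy=197.51735576092707,k=-0.04143594043972038,E=np.array([[0.89658479,0.20759349,-0.39120412,0.21805437],[-0.44286361,0.4147825,-0.79487565,-0.77718862],[-0.00274639,0.88592348,0.46382328,0.5203494]])),
"top":dict(f=519.9687931066203,cx=322.0718298735412,cy=202.35613551476055,k=-0.07762808792616503,E=np.array([[-0.02788212,0.98994496,-0.13867789,0.44125644],[-0.99925818,-0.02391595,0.03018483,0.03269283],[0.02656471,0.13941664,0.98987743,1.2079717]]))}
def proj(n,P):
    c=C[n]; q=(np.atleast_2d(P)-c["E"][:,3])@c["E"][:,:3]
    s=np.c_[q[:,0]/-q[:,2],-q[:,1]/-q[:,2]]; s=s*(1+c["k"]*(s**2).sum(1))[:,None]
    return s*c["f"]+[c["cx"],c["cy"]]
def plane(n,uv,z):
    return least_squares(lambda p:(proj(n,[p[0],p[1],z])[0]-uv),[.45,0]).x
def tri(top,scene):
    r=least_squares(lambda p:np.r_[proj("top",p)[0]-top,proj("scene",p)[0]-scene],[.45,0,.05]); return r.x,np.sqrt(2*r.cost)
E
python3 - <<'E'
from h import *
for a in [(216.4,228.4),(196.4,267.2),(187.8,238.4),(225.8,257.2),(206.6,247.8)]: print("lid",plane("top",a,.019))
print("can",plane("top",(311.8,244.7),.082), "tray corners FL,FR z18;BL,BR z4",[plane("top",a,z) for a,z in [((398.5,268),.018),((435.6,268),.018),((398.2,218),.004),((434.2,218.4),.004)]])
i=cv2.imread("pics/scene0.png")
def crop(x,y,w,h,s):
    j=cv2.resize(i[y:y+h,x:x+w],None,fx=s,fy=s,interpolation=cv2.INTER_CUBIC)
    for k in range(0,w,5): cv2.putText(j,str(x+k) if k%10==0 else "|",(k*s,10),0,.33,(0,0,255),1)
    for k in range(0,h,5): cv2.putText(j,str(y+k)+"-",(0,k*s+4),0,.33,(0,0,255),1)
    return j
a=crop(258,185,50,32,8); b=crop(230,165,46,32,8); c=crop(288,235,80,68,5)
t=np.hstack([a,b]); t=cv2.copyMakeBorder(t,0,0,0,800-t.shape[1],0); c=cv2.copyMakeBorder(c,0,0,0,800-c.shape[1],0)
cv2.imwrite("pics/m2.png",np.vstack([t,c]))
E
```

```text
lid [0.55348635 0.24003768]
lid [0.46621453 0.28570189]
lid [0.53210896 0.30554668]
lid [0.48727145 0.21879031]
lid [0.50965641 0.26247896]
can [0.50708683 0.02315539] tray corners FL,FR z18;BL,BR z4 [array([ 0.45219291, -0.17416867]), array([ 0.44952058, -0.26002972]), array([ 0.56862648, -0.18133082]), array([ 0.56547752, -0.26661868])]
```

View pics/m2.png

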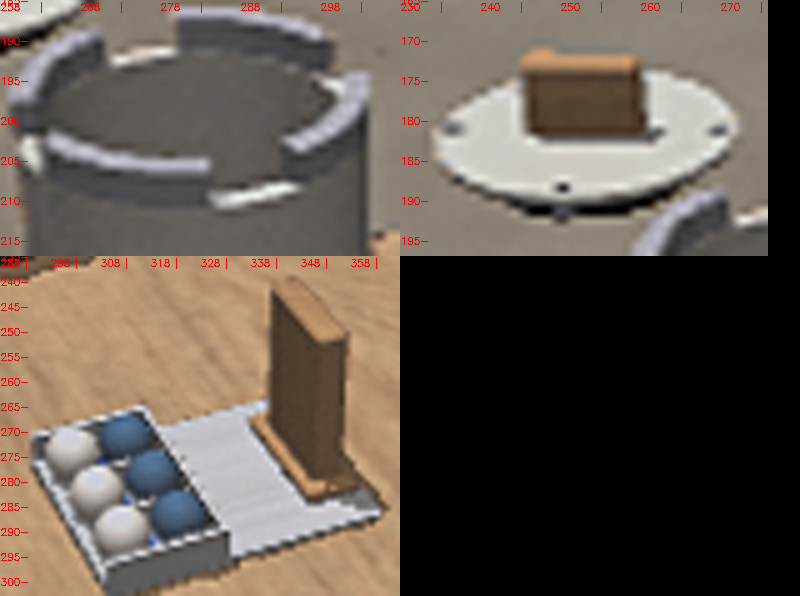

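The enlarged scene crop gives these pixels:
- **Lid marks:** (236.5,181.2), (269.6,181.3) and (250.4,188.4).
- **Handle top corners:** (342.4,240.8), (347.4,239.4), (357.6,250.4) and (353,252.4).
- **Rim segment ends:** about (284.2,206.4), (294.2,203.7), (304,195.6), (299.6,189.7), (280.2,186.7), (270.2,188.7), (259.6,197.9) and (263.9,202.9).

```bash
python3 - <<'E'
from h import *
np.set_printoptions(precision=4,suppress=True)
print("handle top",tri((423,220.4),(350.1,245.7)))
cor=[plane("scene",a,.078) for a in [(342.4,240.8),(347.4,239.4),(357.6,250.4),(353,252.4)]]; print(cor)
print("lid dots tri",[tri(t,s) for t,s in [((196.4,267.2),(236.5,181.2)),((225.8,257.2),(250.4,188.4)),((216.4,228.4),(269.6,181.3))]])
print("bar top from top view", plane("top",(180+(683-538)/5-.4,214+119/5),.048),plane("top",(180+(643-538)/5,214+205/5),.048))
print("tray: FR bottom etc", plane("scene",(288+105/5,235+(594-256)/5),0), plane("scene",(288+228/5,235+(560-256)/5),.0), plane("scene",(288+382/5,235+(515-256)/5),.003))
pts=[(284.2,206.4),(294.2,203.7),(304,195.6),(299.6,189.7),(280.2,186.7),(270.2,188.7),(259.6,197.9),(263.9,202.9)]
P=np.array([plane("scene",a,.082) for a in pts]); c0=np.array([.507,.0232])
r=least_squares(lambda c:np.hypot(*(P-c).T)-.052,c0); print("can scene",r.x, r.fun)
i=cv2.imread("pics/top0.png")
# top rim circle centre by triangulation
print("can tri",tri((311.8,244.7),proj("scene",[*r.x,.082])[0]))
for q in P: d=q-r.x; print(np.hypot(*d), np.degrees(np.arctan2(d[1],d[0])))
E
```

```text
handle top (array([ 0.555 , -0.2237,  0.0766]), np.float64(0.5478554573467526))
[array([ 0.5497, -0.204 ]), array([ 0.561 , -0.2041]), array([ 0.5596, -0.2455]), array([ 0.5485, -0.2472])]
lid dots tri [(array([0.4673, 0.2856, 0.0182]), np.float64(0.7643109535927095)), (array([0.4884, 0.2184, 0.0197]), np.float64(0.8478215161098025)), (array([0.5542, 0.2399, 0.0188]), np.float64(0.5052055055787872))]
bar top from top view [0.5301 0.2524] [0.4923 0.2693]
tray: FR bottom etc [ 0.4517 -0.2557] [ 0.5016 -0.2597] [ 0.566  -0.2667]
can scene [0.511  0.0212] [ 0.     -0.0023  0.0004  0.0004 -0.0011 -0.0014  0.0006 -0.0004]
can tri (array([0.509 , 0.0225, 0.0815]), np.float64(1.3355842363993968))
0.05204294085786462 -105.8044605285997
0.0496616244392884 -77.10496175774685
0.05244125763284647 -24.400807606323887
0.052408538643890244 13.017732474964332
0.05087825917142319 73.24952672040645
0.050615195768241666 103.0774020406715
0.052642373560709194 164.1053676708158
0.05162518079941714 -164.63904241415239
```

```bash
python3 shift.py '[[0,0,0,0,0,0.138],[0,0,0,0,0,0.138],[0,0,0,0,0,0.138],[0,0,0,0,0,0.138],[0,0,0,0,0,0.138],[0,0,0,0,0,0.138],[0,0,0,0,0,0.138],[0,0,0,0,0,0.138],[0,0,0,0,0,0.139],[0,0,0,0,0,0]]' 0.06 40
python3 shift.py '[[-0.04,0.021,0,0,0,0],[-0.04,0.021,0,0,0,0],[-0.04,0.021,0,0,0,0],[-0.04,0.021,0,0,0,0],[-0.04,0.021,0,0,0,0],[-0.04,0.021,0,0,0,0],[-0.04,0.021,0,0,0,0],[-0.04,0.021,0,0,0,0],[-0.04,0.021,0,0,0,0],[-0.04,0.021,0,0,0,0]]'
python3 shift.py '[[-0.04,0.021,0,0,0,0],[-0.04,0.021,0,0,0,0],[-0.04,0.021,0,0,0,0],[-0.04,0.021,0,0,0,0],[-0.04,0.021,0,0,0,0],[-0.04,0.021,0,0,0,0],[-0.04,0.021,0,0,0,0],[-0.03,0.021,0,0,0,0],[0,0,0,0,0,0],[0,0,0,0,0,0]]'
cat > d.py <<'E'
import sys,numpy as np
from station import ctrl, cam, monitor, hand_in
from scipy.spatial.transform import Rotation as R
o=monitor.get_obs(); t=np.array([float(a) for a in sys.argv[1:4]])
M=R.from_euler("xyz",o["eef_rot"])
print("t",o["time_s"],"pos",o["ee_pos"].round(4),"rpy",o["eef_rot"].round(4),"F",o["force"].round(1),"M",o["moment"].round(2),"q",o["qpos"].round(2))
print("tool delta",(M.inv().apply(t-o["ee_pos"])).round(4))
E
python3 d.py 0.554 -0.224 0.063
```

```text
time_s: 1.1
ee_pos: [0.1977, 0.5131, 0.2272]
eef_rot: [-3.141, 0.001, 1.528]
force: [0.0, -0.1, 1.0]
grip_width: 0.0597
grip_force: 0.0
time_s: 2.1
ee_pos: [0.3919, 0.1033, 0.2276]
eef_rot: [3.141, -0.0, 1.536]
force: [1.5, 0.8, 0.3]
grip_width: 0.0602
grip_force: 0.0
time_s: 3.1
ee_pos: [0.5468, -0.2115, 0.2267]
eef_rot: [-3.14, -0.001, 1.533]
force: [0.5, 0.5, -0.1]
grip_width: 0.0602
grip_force: 0.0
t 3.1 pos [ 0.5468 -0.2115  0.2267] rpy [-3.1403e+00 -6.0000e-04  1.5332e+00] F [ 0.5  0.5 -0.1] M [-0.01  0.11 -0.01] q [-0.43  0.38  1.41  0.    1.35 -0.39]
tool delta [-0.0123  0.0078  0.1636]
```

```bash
python3 shift.py '[[-0.0123,0.0078,0.02,0,0,0],[0,0,0.03,0,0,0],[0,0,0.03,0,0,0],[0,0,0.02,0,0,0],[0,0,0,0,0,0]]'
python3 - <<'E'
from station import ctrl, cam, monitor, hand_in
import cv2,numpy as np
a=cam.camera("top")["pixels"][195:285,370:460]; b=cam.camera("scene")["pixels"][205:305,280:380]
f=lambda i:cv2.resize(i,(400,400),interpolation=cv2.INTER_CUBIC)
cv2.imwrite("pics/g1.png",np.hstack([f(a),f(b)]))
E
python3 d.py 0.554 -0.224 0.063
```

```text
time_s: 3.6
ee_pos: [0.553, -0.2223, 0.1252]
eef_rot: [-3.137, -0.002, 1.534]
force: [0.2, 0.6, 0.7]
grip_width: 0.0599
grip_force: 0.0
t 3.7 pos [ 0.5545 -0.2233  0.1285] rpy [3.1410e+00 2.0000e-04 1.5329e+00] F [-0.1  1.1  0.3] M [-0.07  0.08  0.  ] q [-0.44  0.5   1.48  0.    1.16 -0.41]
tool delta [-0.0007 -0.0005  0.0655]
```

View pics/g1.png

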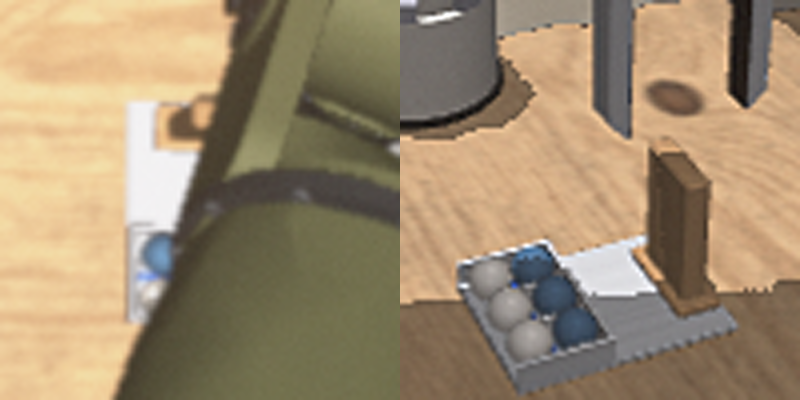

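The scene half shows the fingertips at crop pixels (620,135) and (750,105), straddling the handle top at (680,165). It's well centred, so I'll descend and grip.

```bash
python3 shift.py '[[0,0,0.025,0,0,0],[0,0,0.025,0,0,0],[-0.0007,0,0.0155,0,0,0],[0,0,0,0,0,0],[0,0,0,0,0,0]]'
python3 shift.py '[[0,0,0,0,0,0],[0,0,0,0,0,0],[0,0,0,0,0,0],[0,0,0,0,0,0],[0,0,0,0,0,0],[0,0,0,0,0,0]]' 0 40
python3 d.py 0.554 -0.224 0.063
```

```text
time_s: 4.2
ee_pos: [0.5549, -0.2248, 0.0633]
eef_rot: [3.14, 0.001, 1.531]
force: [1.4, 0.4, -0.2]
grip_width: 0.0602
grip_force: 0.0
time_s: 4.8
ee_pos: [0.5543, -0.2247, 0.062]
eef_rot: [3.142, 0.0, 1.531]
force: [0.5, 0.1, 0.2]
grip_width: 0.0155
grip_force: 0.0
t 4.8 pos [ 0.5543 -0.2247  0.062 ] rpy [3.1416 0.     1.5308] F [0.5 0.1 0.2] M [-0.06  0.04  0.01] q [-0.45  0.58  1.53 -0.    1.03 -0.41]
tool delta [ 0.0006 -0.0004 -0.001 ]
```

```bash
python3 shift.py '[[0,0,0,0,0,0],[0,0,0,0,0,0],[0,0,0,0,0,0]]'
python3 shift.py '[[0,0,-0.003,0,0,0],[0,0,-0.006,0,0,0],[0,0,-0.009,0,0,0],[0,0,-0.012,0,0,0],[0,0,-0.012,0,0,0],[0,0,-0.012,0,0,0],[0,0,-0.012,0,0,0],[0,0,-0.012,0,0,0],[0,0,-0.009,0,0,0],[0,0,-0.006,0,0,0]]'
python3 shift.py '[[0,0,-0.003,0,0,0],[0,0,0,0,0,0],[0,0,0,0,0,0]]'
python3 d.py 0.621 0.0184 0.158
```

```text
time_s: 5.1
ee_pos: [0.5544, -0.2246, 0.062]
eef_rot: [3.142, 0.0, 1.531]
force: [-0.3, -0.9, 0.9]
grip_width: 0.0135
grip_force: 40.0
time_s: 6.1
ee_pos: [0.5545, -0.2247, 0.156]
eef_rot: [3.141, 0.0, 1.531]
force: [0.1, 1.5, -3.9]
grip_width: 0.0139
grip_force: 40.0
time_s: 6.4
ee_pos: [0.5542, -0.2245, 0.1575]
eef_rot: [-3.141, -0.0, 1.531]
force: [-0.4, -0.2, -3.9]
grip_width: 0.0135
grip_force: 40.0
t 6.4 pos [ 0.5542 -0.2245  0.1575] rpy [-3.1409e+00 -3.0000e-04  1.5308e+00] F [-0.4 -0.2 -3.9] M [-0.1  -0.04 -0.03] q [-0.45  0.47  1.46 -0.    1.22 -0.41]
tool delta [ 0.2454  0.0571 -0.0005]
```

```bash
python3 shift.py '[[0.004,0.001,0,0,0,0],[0.008,0.002,0,0,0,0],[0.012,0.003,0,0,0,0],[0.015,0.0035,0,0,0,0],[0.015,0.0035,0,0,0,0],[0.015,0.0035,0,0,0,0],[0.015,0.0035,0,0,0,0],[0.015,0.0035,0,0,0,0],[0.015,0.0035,0,0,0,0],[0.015,0.0035,0,0,0,0]]'
python3 shift.py '[[0.015,0.0035,0,0,0,0],[0.015,0.0035,0,0,0,0],[0.015,0.0035,0,0,0,0],[0.015,0.0035,0,0,0,0],[0.015,0.0035,0,0,0,0],[0.015,0.0035,0,0,0,0],[0.012,0.003,0,0,0,0],[0.008,0.002,0,0,0,0],[0.006,0.001,0,0,0,0],[0,0,0,0,0,0]]'
python3 shift.py '[[0,0,0,0,0,0],[0,0,0,0,0,0]]'
python3 d.py 0.621 0.0184 0.158
python3 - <<'E'
from station import ctrl, cam, monitor, hand_in
import cv2,numpy as np
a=cam.camera("top")["pixels"][180:300,250:370]; b=cam.camera("scene")["pixels"][120:260,220:360]
f=lambda i:cv2.resize(i,(400,400),interpolation=cv2.INTER_CUBIC)
cv2.imwrite("pics/g2.png",np.hstack([f(a),f(b)]))
E
```

```text
time_s: 7.4
ee_pos: [0.5903, -0.0957, 0.158]
eef_rot: [3.142, -0.0, 1.531]
force: [1.1, -0.4, -3.5]
grip_width: 0.0138
grip_force: 40.0
time_s: 8.4
ee_pos: [0.6217, 0.0184, 0.1579]
eef_rot: [-3.142, -0.0, 1.531]
force: [-0.7, 0.9, -3.4]
grip_width: 0.0137
grip_force: 40.0
time_s: 8.6
ee_pos: [0.6215, 0.0174, 0.158]
eef_rot: [3.142, 0.0, 1.53]
force: [-0.4, -0.1, -4.3]
grip_width: 0.0142
grip_force: 40.0
t 8.6 pos [0.6215 0.0174 0.158 ] rpy [3.1416e+00 1.0000e-04 1.5302e+00] F [-0.4 -0.1 -4.3] M [-0.05 -0.09 -0.05] q [-0.03  0.52  1.38 -0.    1.24  0.01]
tool delta [ 0.001  -0.0006 -0.    ]
```

View pics/g2.png

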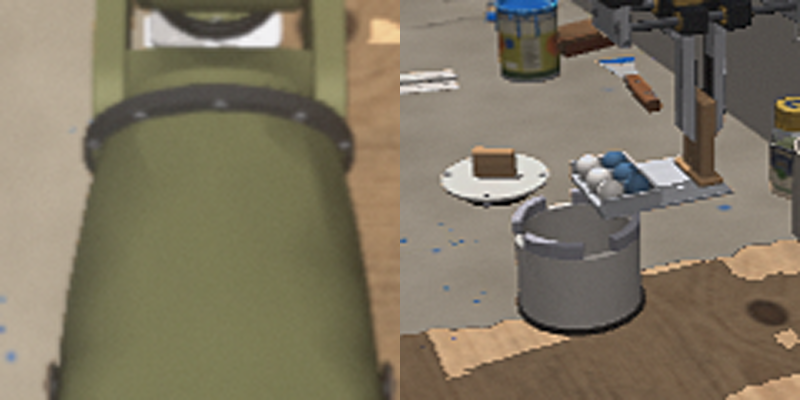

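The scene half shows the tray's lip at crop (590,200) over the far half of the mouth, with all six knobs aboard. I'll tip slowly about the lip.

```bash
python3 shift.py '[[0.001,-0.0015,-0.0025,-0.025,0,0],[0,-0.003,-0.005,-0.05,0,0],[0,-0.003,-0.005,-0.05,0,0],[0,-0.003,-0.005,-0.05,0,0],[0,-0.003,-0.005,-0.05,0,0],[0,-0.003,-0.005,-0.05,0,0],[0,-0.003,-0.005,-0.05,0,0],[0,-0.003,-0.005,-0.05,0,0],[0,-0.003,-0.005,-0.05,0,0],[0,-0.003,-0.005,-0.05,0,0]]'
python3 shift.py '[[0,-0.003,-0.005,-0.05,0,0],[0,-0.0015,-0.0025,-0.025,0,0],[0,0,0,0,0,0],[0,0,0,0,0,0],[0,0,0,0,0,0],[0,0,0,0,0,0],[0,0,0,0,0,0],[0,0,0,0,0,0],[0,0,0,0,0,0],[0,0,0,0,0,0]]'
python3 d.py 0.621 0.0184 0.158
python3 - <<'E'
from station import ctrl, cam, monitor, hand_in
import cv2,numpy as np
b=cam.camera("scene")["pixels"][140:240,220:350]
cv2.imwrite("pics/g3.png",cv2.resize(b,(780,600),interpolation=cv2.INTER_CUBIC))
E
```

```text
time_s: 9.7
ee_pos: [0.5835, 0.0203, 0.1985]
eef_rot: [2.663, -0.0, 1.531]
force: [0.5, -0.5, -3.7]
grip_width: 0.0138
grip_force: 40.0
time_s: 10.7
ee_pos: [0.5766, 0.0207, 0.2024]
eef_rot: [2.592, 0.0, 1.531]
force: [-0.9, -0.1, -3.2]
grip_width: 0.0136
grip_force: 40.0
t 10.7 pos [0.5766 0.0207 0.2024] rpy [2.5917e+00 1.0000e-04 1.5308e+00] F [-0.9 -0.1 -3.2] M [-0.04  0.59  0.03] q [-0.02  0.14  1.87 -0.02  0.58  0.03]
tool delta [-0.0005  0.0147  0.0611]
```

View pics/g3.png

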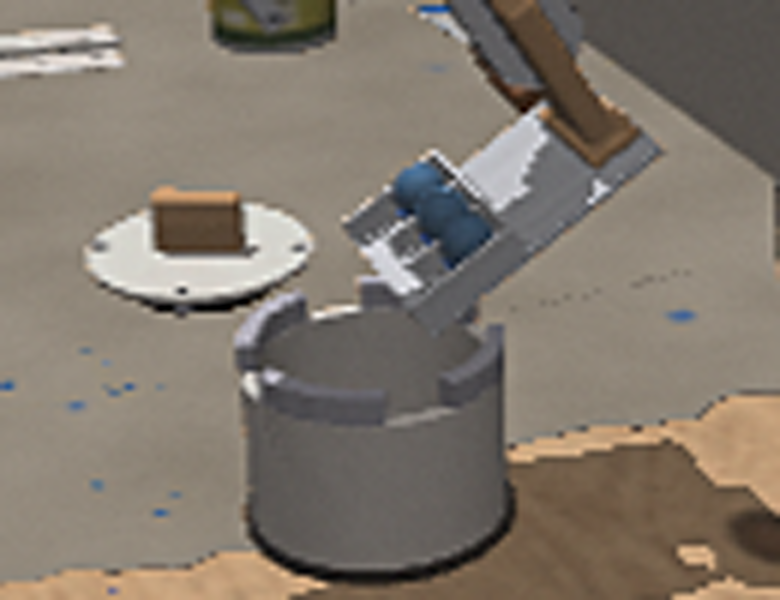

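White compartments are empty (around (390,265)), the three blue knobs remain at (440,215), and no whites lie on the table. I'll level the tray and carry it back.

```bash
python3 shift.py '[[0,0.0013,0.0026,0.025,0,0],[0,0.0027,0.0052,0.05,0,0],[0,0.0027,0.0052,0.05,0,0],[0,0.0027,0.0052,0.05,0,0],[0,0.0027,0.0052,0.05,0,0],[0,0.0027,0.0052,0.05,0,0],[0,0.0027,0.0052,0.05,0,0],[0,0.0027,0.0052,0.05,0,0],[0,0.0027,0.0052,0.05,0,0],[0,0.0027,0.0052,0.05,0,0]]'
python3 shift.py '[[0,0.0027,0.0052,0.05,0,0],[0,0.0013,0.0026,0.025,0,0],[0,0,0,0,0,0],[0,0,0,0,0,0]]'
python3 d.py 0.554 -0.2245 0.158
```

```text
time_s: 11.75
ee_pos: [0.6171, 0.0191, 0.1645]
eef_rot: [3.068, 0.0, 1.531]
force: [-0.1, -0.7, -3.6]
grip_width: 0.0139
grip_force: 40.0
time_s: 12.15
ee_pos: [0.6211, 0.0189, 0.1571]
eef_rot: [3.141, 0.0, 1.531]
force: [-0.8, -0.3, -3.3]
grip_width: 0.0137
grip_force: 40.0
t 12.15 pos [0.6211 0.0189 0.1571] rpy [3.1405 0.     1.5308] F [-0.8 -0.3 -3.3] M [-0.1  -0.06 -0.02] q [-0.03  0.52  1.38 -0.    1.24  0.01]
tool delta [-0.2459 -0.0573 -0.001 ]
```

```bash
python3 shift.py '[[-0.004,-0.001,0,0,0,0],[-0.008,-0.002,0,0,0,0],[-0.012,-0.003,0,0,0,0],[-0.015,-0.0035,0,0,0,0],[-0.015,-0.0035,0,0,0,0],[-0.015,-0.0035,0,0,0,0],[-0.015,-0.0035,0,0,0,0],[-0.015,-0.0035,0,0,0,0],[-0.015,-0.0035,0,0,0,0],[-0.015,-0.0035,0,0,0,0]]'
python3 shift.py '[[-0.015,-0.0035,0,0,0,0],[-0.015,-0.0035,0,0,0,0],[-0.015,-0.0035,0,0,0,0],[-0.015,-0.0035,0,0,0,0],[-0.015,-0.0035,0,0,0,0],[-0.015,-0.0035,0,0,0,0],[-0.012,-0.003,0,0,0,0],[-0.008,-0.002,0,0,0,0],[-0.006,-0.001,0,0,0,0],[0,0,0,0,0,0]]'
python3 shift.py '[[0,0,0.004,0,0,0],[0,0,0.008,0,0,0],[0,0,0.012,0,0,0],[0,0,0.014,0,0,0],[0,0,0.014,0,0,0],[0,0,0.014,0,0,0],[0,0,0.012,0,0,0],[0,0,0.008,0,0,0],[0,0,0.004,0,0,0],[0,0,0,0,0,0]]'
python3 d.py 0.554 -0.2245 0.062
```

```text
time_s: 13.15
ee_pos: [0.5851, -0.1101, 0.1571]
eef_rot: [3.142, -0.0, 1.531]
force: [-0.6, 0.3, -3.1]
grip_width: 0.0136
grip_force: 40.0
time_s: 14.15
ee_pos: [0.5538, -0.2241, 0.1571]
eef_rot: [-3.142, 0.0, 1.53]
force: [1.0, 0.6, -2.4]
grip_width: 0.0136
grip_force: 40.0
time_s: 15.15
ee_pos: [0.5538, -0.2236, 0.0667]
eef_rot: [-3.141, -0.0, 1.531]
force: [0.3, 0.8, -4.1]
grip_width: 0.014
grip_force: 40.0
t 15.15 pos [ 0.5538 -0.2236  0.0667] rpy [-3.1411e+00 -2.0000e-04  1.5308e+00] F [ 0.3  0.8 -4.1] M [-0.06 -0.01 -0.02] q [-0.45  0.58  1.53 -0.    1.04 -0.41]
tool delta [-0.0009  0.0002  0.0047]
```

```bash
python3 shift.py '[[0,0,0.002,0,0,0],[0,0,0.001,0,0,0],[0,0,0.001,0,0,0],[0,0,0.0007,0,0,0],[0,0,0,0,0,0]]'
```

```text
time_s: 15.65
ee_pos: [0.5539, -0.2236, 0.0624]
eef_rot: [-3.142, 0.0, 1.531]
force: [0.5, 1.0, -3.5]
grip_width: 0.0141
grip_force: 40.0
```

```bash
python3 shift.py '[[0,0,0.0006,0,0,0],[0,0,0,0,0,0],[0,0,0,0,0,0]]'; python3 shift.py '[[0,0,0.0004,0,0,0],[0,0,0,0,0,0],[0,0,0,0,0,0]]'
```

```text
time_s: 15.95
ee_pos: [0.554, -0.2237, 0.062]
eef_rot: [3.141, 0.0, 1.531]
force: [0.0, 0.1, -0.7]
grip_width: 0.0136
grip_force: 40.0
time_s: 16.25
ee_pos: [0.554, -0.2237, 0.062]
eef_rot: [3.141, 0.0, 1.531]
force: [-3.3, 1.8, 5.6]
grip_width: 0.0135
grip_force: 40.0
```

```bash
python3 shift.py '[[0,0,0,0,0,0],[0,0,0,0,0,0],[0,0,0,0,0,0],[0,0,-0.005,0,0,0],[0,0,-0.01,0,0,0],[0,0,-0.025,0,0,0],[0,0,-0.05,0,0,0],[0,0,-0.05,0,0,0],[0,0,0,0,0,0]]' 0.05 40
python3 shift.py '[[0.03,-0.004,0,0,0,0],[0.04,-0.0053,0,0,0,0],[0.04,-0.0053,0,0,0,0],[0.04,-0.0053,0,0,0,0],[0.04,-0.0053,0,0,0,0],[0.04,-0.0053,0,0,0,0],[0.04,-0.0053,0,0,0,0],[0.04,-0.0053,0,0,0,0],[0.04,-0.0053,0,0,0,0],[0.04,-0.0053,0,0,0,0]]'
python3 shift.py '[[0.04,-0.0053,0,0,0,0],[0.04,-0.0053,0,0,0,-0.141],[0.014,-0.002,0,0,0,-0.141],[0,0,0,0,0,-0.141],[0,0,0,0,0,-0.141],[0,0,0,0,0,-0.141],[0,0,0,0,0,-0.141],[0,0,0,0,0,-0.141],[0,0,0,0,0,-0.144],[0,0,0,0,0,0]]'
python3 d.py 0.510 0.2625 0.043
python3 - <<'E'
from station import ctrl, cam, monitor, hand_in
import cv2,numpy as np
a=cam.camera("top")["pixels"][195:285,370:460]; b=cam.camera("scene")["pixels"][130:310,200:380]
f=lambda i,n:cv2.resize(i,(n,n),interpolation=cv2.INTER_CUBIC)
cv2.imwrite("pics/g4.png",np.hstack([np.pad(f(a,260),((0,260),(0,0),(0,0))),f(b,520)]))
E
```

```text
time_s: 17.15
ee_pos: [0.5559, -0.2245, 0.2096]
eef_rot: [3.131, 0.005, 1.531]
force: [0.5, 0.0, -0.6]
grip_width: 0.0504
grip_force: 0.0
time_s: 18.15
ee_pos: [0.5174, 0.1697, 0.2019]
eef_rot: [3.141, -0.0, 1.531]
force: [1.4, 0.4, 0.2]
grip_width: 0.05
grip_force: 0.0
time_s: 19.15
ee_pos: [0.507, 0.2622, 0.2018]
eef_rot: [3.141, 0.0, 2.664]
force: [-0.0, -0.1, 0.9]
grip_width: 0.0496
grip_force: 0.0
t 19.15 pos [0.507  0.2622 0.2018] rpy [3.1413e+00 3.0000e-04 2.6642e+00] F [-0.  -0.1  0.9] M [0.02 0.04 0.02] q [ 0.41  0.37  1.49 -0.    1.28 -0.68]
tool delta [-0.0025  0.0016  0.1588]
```

View pics/g4.png

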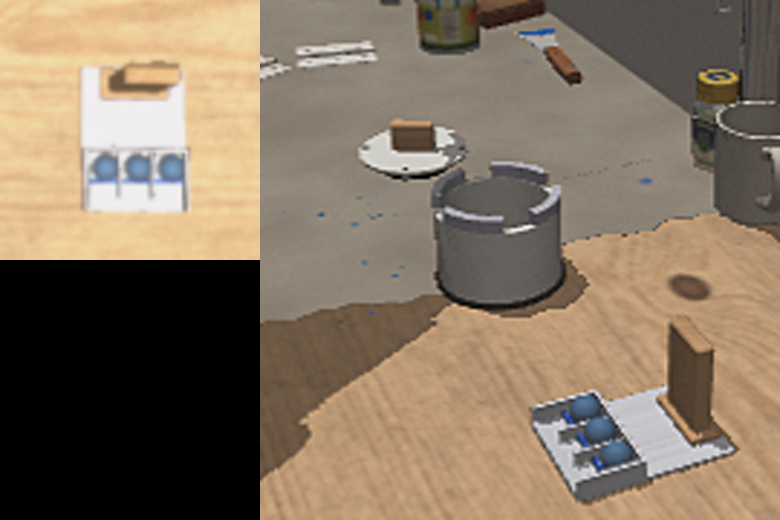

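The tray stands level with the three blue knobs at (138,167) behind the ridge and the white compartments empty. The lid is untouched at (412,150). Next I'll grip the lid's bar.

```bash
python3 shift.py '[[-0.0025,0.0016,0.03,0,0,0],[0,0,0.04,0,0,0],[0,0,0.04,0,0,0],[0,0,0.03,0,0,0],[0,0,0.01,0,0,0],[0,0,0.0065,0,0,0],[0,0,0,0,0,0],[0,0,0,0,0,0]]'
python3 d.py 0.510 0.2625 0.045
```

```text
time_s: 20.05
ee_pos: [0.5107, 0.2628, 0.0464]
eef_rot: [3.14, 0.001, 2.661]
force: [-0.1, -0.0, 0.3]
grip_width: 0.0502
grip_force: 0.0
t 20.05 pos [0.5107 0.2628 0.0464] rpy [3.1399e+00 1.4000e-03 2.6611e+00] F [-0.1 -0.   0.3] M [ 0.02 -0.03  0.04] q [ 0.41  0.56  1.61  0.    0.97 -0.68]
tool delta [ 0.0005 -0.0006  0.0014]
```

Closing, then lifting.

```bash
python3 shift.py '[[0.0005,0,0.001,0,0,0],[0,0,0,0,0,0],[0,0,0,0,0,0],[0,0,0,0,0,0],[0,0,0,0,0,0],[0,0,0,0,0,0],[0,0,0,0,0,0],[0,0,0,0,0,0]]' 0 40
python3 d.py 0.510 0.2625 0.045
python3 shift.py '[[0,0,-0.01,0,0,0],[0,0,-0.02,0,0,0],[0,0,-0.03,0,0,0],[0,0,-0.03,0,0,0],[0,0,-0.02,0,0,0],[0,0,0,0,0,0]]'
python3 d.py 0.509 0.0225 0.155
```

```text
time_s: 20.85
ee_pos: [0.5096, 0.2628, 0.044]
eef_rot: [3.141, 0.0, 2.662]
force: [-0.2, 0.0, 2.5]
grip_width: 0.0139
grip_force: 40.0
t 20.85 pos [0.5096 0.2628 0.044 ] rpy [3.1413e+00 2.0000e-04 2.6618e+00] F [-0.2  0.   2.5] M [ 0.09  0.01 -0.01] q [ 0.41  0.56  1.61  0.    0.97 -0.68]
tool delta [-0.0004 -0.0001 -0.001 ]
time_s: 21.45
ee_pos: [0.5105, 0.2631, 0.157]
eef_rot: [3.138, 0.003, 2.662]
force: [0.7, -0.6, -1.8]
grip_width: 0.0137
grip_force: 40.0
t 21.45 pos [0.5105 0.2631 0.157 ] rpy [3.1378e+00 3.0000e-03 2.6618e+00] F [ 0.7 -0.6 -1.8] M [ 0.03 -0.01  0.  ] q [ 0.41  0.42  1.53 -0.    1.19 -0.68]
tool delta [-0.1098 -0.2141  0.0016]
```

```bash
python3 shift.py '[[-0.006,-0.012,0,0,0,0],[-0.012,-0.024,0,0,0,0],[-0.015,-0.029,0,0,0,0],[-0.015,-0.029,0,0,0,0],[-0.015,-0.029,0,0,0,0],[-0.015,-0.029,0,0,0,0],[-0.015,-0.029,0,0,0,0],[-0.011,-0.022,0,0,0,0],[-0.0058,-0.0111,0,0,0,0],[0,0,0,0,0,0]]'
python3 shift.py '[[0,0,0,0,0,-0.11],[0,0,0,0,0,-0.11],[0,0,0,0,0,-0.11],[0,0,0,0,0,-0.115],[0,0,0,0,0,0],[0,0,0,0,0,0]]'
python3 d.py 0.509 0.0225 0.122
python3 - <<'E'
from station import ctrl, cam, monitor, hand_in
import cv2
b=cam.camera("scene")["pixels"][150:240,235:335]
cv2.imwrite("pics/g5.png",cv2.resize(b,(600,540),interpolation=cv2.INTER_CUBIC))
E
```

```text
time_s: 22.45
ee_pos: [0.5076, 0.0208, 0.153]
eef_rot: [-3.141, -0.001, 2.66]
force: [0.7, 0.7, -0.9]
grip_width: 0.014
grip_force: 40.0
time_s: 23.05
ee_pos: [0.5079, 0.0228, 0.1535]
eef_rot: [3.141, -0.001, 3.104]
force: [0.2, 0.2, -0.9]
grip_width: 0.0136
grip_force: 40.0
t 23.05 pos [0.5079 0.0228 0.1535] rpy [ 3.1415e+00 -6.0000e-04  3.1042e+00] F [ 0.2  0.2 -0.9] M [ 0.05 -0.08  0.04] q [-0.03  0.28  1.72  0.    1.14 -1.56]
tool delta [-0.0011 -0.0003  0.0315]
```

View pics/g5.png

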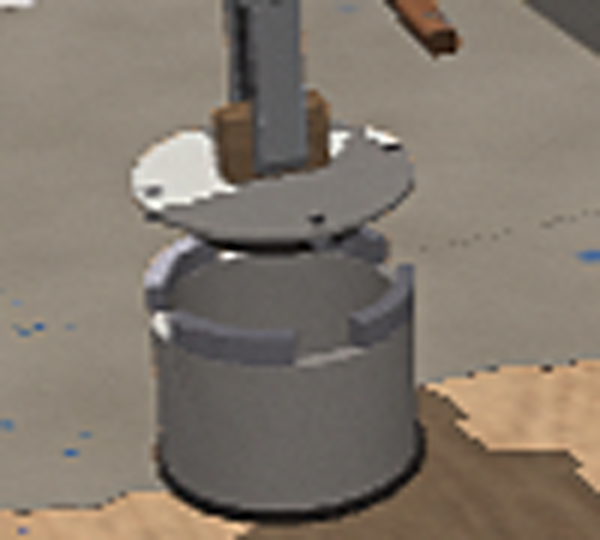

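Front lug at crop (317,220) lies above the front notch (295–350) and the left lug at (153,210) above the left notch (158,325), so the angle is right. I'll check the centring numerically against the silhouettes: disc 132–413, ring 147–413.

```bash
python3 - <<'E'
from h import *
th=np.linspace(0,6.283,400)
def ext(cx,cy,z,r):
    p=proj("scene",np.c_[cx+r*np.cos(th),cy+r*np.sin(th),0*th+z]); return ((p.min(0)-[235,150])*6+3).round(1),((p.max(0)-[235,150])*6+3).round(1)
print("disc",ext(.5079,.0228,.1285,.055),ext(.5079,.0228,.1235,.055)); print("ring",ext(.509,.0225,.082,.053),ext(.511,.0212,.082,.053), "foot",ext(.509,.0225,.0,.053))
E
```

```text
disc (array([126.6, 115.3]), array([412.2, 235.4])) (array([127.6, 126.5]), array([412.5, 247.6]))
ring (array([143.7, 219.9]), array([412.6, 343.5])) (array([149.6, 220.2]), array([418.5, 343.8])) foot (array([158.5, 390.9]), array([416.9, 526.4]))
```

Lid and ring are offset from prediction by the same ~0.5 px, so relative centring is good. I'll lower slowly.

```bash
python3 shift.py '[[0,0,0.01,0,0,0],[0,0,0.01,0,0,0],[0,0,0.008,0,0,0],[0,0,0.004,0,0,0],[0,0,0,0,0,0]]'
python3 shift.py '[[0,0,0.0015,0,0,0],[0,0,0.0015,0,0,0],[0,0,0.0015,0,0,0],[0,0,0.001,0,0,0],[0,0,0,0,0,0]]'
python3 d.py 0.508 0.0228 0.112
```

```text
time_s: 23.6
ee_pos: [0.5078, 0.0221, 0.1211]
eef_rot: [-3.142, -0.001, 3.106]
force: [0.0, 0.3, -1.4]
grip_width: 0.0138
grip_force: 40.0
time_s: 24.1
ee_pos: [0.5081, 0.0221, 0.1163]
eef_rot: [3.142, -0.0, 3.107]
force: [0.7, 0.6, -0.5]
grip_width: 0.0135
grip_force: 40.0
t 24.1 pos [0.5081 0.0221 0.1163] rpy [ 3.1416e+00 -1.0000e-04  3.1067e+00] F [ 0.7  0.6 -0.5] M [ 0.02 -0.01 -0.  ] q [-0.03  0.33  1.76  0.    1.05 -1.56]
tool delta [0.0001 0.0007 0.0043]
```

Already below the lugs-on-ring height (0.1195) without resistance, so the lugs are in the notches. Continuing to the seat.

```bash
python3 shift.py '[[0,0,0.0015,0,0,0],[0,0,0.0012,0,0,0],[0,0,0.001,0,0,0],[0,0,0.0005,0,0,0],[0,0,0,0,0,0]]'; python3 shift.py '[[0,0,0.0006,0,0,0],[0,0,0,0,0,0],[0,0,0,0,0,0]]'
```

```text
time_s: 24.6
ee_pos: [0.5081, 0.0221, 0.1121]
eef_rot: [3.142, -0.0, 3.107]
force: [0.4, 0.3, -0.7]
grip_width: 0.0135
grip_force: 40.0
time_s: 24.9
ee_pos: [0.5082, 0.0221, 0.112]
eef_rot: [-3.142, 0.0, 3.107]
force: [-3.1, 0.1, 4.9]
grip_width: 0.0141
grip_force: 40.0
```

It's seated at 0.112 with contact force. Releasing and retreating.

```bash
python3 shift.py '[[0,0,0,0,0,0],[0,0,0,0,0,0],[0,0,0,0,0,0],[0,0,0,0,0,0],[0,0,-0.005,0,0,0],[0,0,-0.01,0,0,0],[0,0,-0.03,0,0,0],[0,0,-0.04,0,0,0],[0,0,-0.04,0,0,0],[0,0,0,0,0,0]]' 0.05 40
python3 shift.py '[[0.04,0,-0.02,0,0,0],[0.04,0,0,0,0,0],[0.04,0,0,0,0,0],[0.04,0,0,0,0,0],[0,0,0,0,0,0]]'
python3 - <<'E'
from station import ctrl, cam, monitor, hand_in
import cv2,numpy as np
a=cam.camera("top")["pixels"]; b=cam.camera("scene")["pixels"]
f=lambda i:cv2.resize(i,(400,400),interpolation=cv2.INTER_CUBIC)
cv2.imwrite("pics/g6.png",np.hstack([f(a[100:290,250:440]),f(b[130:310,220:400])]))
E
python3 d.py 0 0 0
```

```text
time_s: 25.9
ee_pos: [0.5097, 0.0221, 0.2427]
eef_rot: [3.142, 0.009, 3.107]
force: [0.0, 0.4, -0.2]
grip_width: 0.05
grip_force: 0.0
time_s: 26.4
ee_pos: [0.3453, 0.0279, 0.257]
eef_rot: [3.142, 0.001, 3.107]
force: [0.8, -0.3, 0.5]
grip_width: 0.0501
grip_force: 0.0
t 26.5 pos [0.3482 0.0277 0.2572] rpy [-3.1416e+00  1.9000e-03  3.1068e+00] F [0.5 0.4 0.1] M [0.05 0.04 0.02] q [-0.03 -0.2   1.97 -0.    1.36 -1.56]
tool delta [ 0.3476 -0.0398  0.2565]
```

View pics/g6.png

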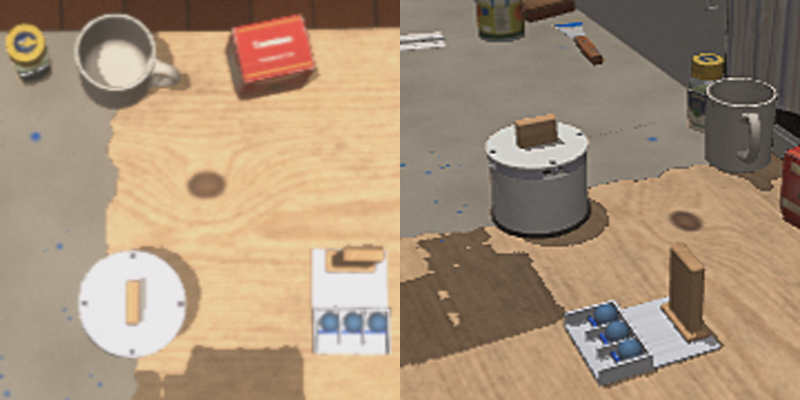

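The lid sits flat on the canister at (537,145), with its front lug in the notch at (555,170). The tray is level with three blue knobs, the bystanders haven't moved, and the gripper is clear.

```bash
python3 -c "
from station import ctrl, cam, monitor, hand_in
print(hand_in())"
```

```text
the job is handed in; nothing more can be done
None
```

I handed the job in at about 26.5 s of the 72 s allowed: the three white knobs rolled off over the canister (none visible on the tray or table; I didn't look inside it), the three blue ones stayed on the tray, which is level on the table, and the lid, set down already aligned with the notches so it needed no turn on the ring, is seated and released, with the mug, tea box and spice jar untouched.

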